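Set out microscope optics on the service board

ROBOT

A 6-joint arm with a two-finger parallel gripper is mounted at the origin on the work surface. World frame = base frame: x ahead of the robot, y to its left, z up, the work surface at z = 0. Lengths are in m, angles in degrees, forces in N, time in s.
With the tool pointing down it reaches from about 0.25 to 0.725 m from the base axis. Payload 9.7 kg.
Tool frame: the origin (TCP) lies between the finger pads; the fingertips stand 17 mm ahead of it and the grasp point (between the pads) lies 2 mm behind it; z points along the fingers, y is the direction in which the jaws open and shut (so a half turn about z gives the same grasp; the last joint's range is limited). The gripper opens to 85 mm and grips with 20 to 120 N. Pads are 22 mm wide; open, the fingers measure 114 mm over their backs; the gripper's body (76 mm by 85 mm) begins 54 mm behind the grasp point. The pads swing forward as they close: fully open they stand 13 mm farther back than shut.
Start: joints at [74.083, 4.979, 10.078, 95.1, 0, 90], TCP at [0.151, 0.529, 0.248] pointing down, gripper open.
Joint ranges: [-179.16, 179.16], [-48.56, 103.87], [-65.8, 70.77], [-126.05, 130.52], [-82.76, 87.17], [-180, 180]. Speed limits (degrees/s): [127.2, 127.2, 147.25, 180, 180, 180].

INTERFACE

Orientations are given as [roll, pitch, yaw] about the fixed x, y, z axes, in that order (R = Rz(yaw) Ry(pitch) Rx(roll)).
In Python, from workcell import monitor, cams, order gives the robot as it stands. The module is installed in compiled form; this text tells all that it offers.
- The arm moves only by the shell command python3 -m handwheel 'ROWS' [OPENING] [FORCE]. ROWS is JSON, a list of rows, each a list of 6 numbers: the shift along the tool's x, y, z in m, then the turn, a rotation vector about the tool's x, y, z in degrees. In form: [[tx, ty, tz, wx, wy, wz], ...]. A call has exactly 8 rows; each row shifts and turns the commanded pose from where the row before left it, along the tool's axes as they then stand; what a row does not reach is not made up. A row lasts 1/12 s, in which the tool goes at most 41.7 mm and 7.16 degrees, less where a joint would pass 70% of its speed; a pose out of reach is approached as far as the arm can. A call is refused whole if a number of a shift passes 0.0417 or a number of a turn 7.16, either way. A call with a gripper value outside its range is refused whole. OPENING is the opening, from -1 (shut) to 1 (fully open), set as the call begins (- or left out, the last holds). The fingers move at their own pace and stop on an object; FORCE is the grip in N (left out, the last holds). Time passes only in rows, so rows that do not move let the fingers close, or fill a call up. It gives the time, the measured TCP pose, the force and the opening at its end, in the units of the state.
- monitor.get_obs(): the state, without advancing time (a new reading comes with each control period).
- cams.camera(name): name is "scene" or "top" or "wrist"; returns a dict with "img" (384x512x3 uint8, red, green, blue), "depth" (384x512 float32, m along the optical axis (not along the pixel's ray), 0 where there is no reading), "fx", "fy", "cx", "cy" (pixels), "rvec" (rotation vector, rad) and "tvec" (3), from world to camera coordinates, as OpenCV has them; the wrist camera has in their place "tool_from_camera" (4x4, takes a point from camera to tool coordinates, whose origin is the TCP and whose axes are the flange's). Camera axes: x right, y down, z forward; pixel columns grow to the right and rows downward; lengths in m; the calibration is good to about 2 mm. The wrist camera is an equidistant fisheye: a pixel r from the principal point sees the ray r / f radians off the axis. A picture is of the moment at which its call begins: read the wrist's pose just before it.
- order.job_done(): hands the job in, once; it reports no verdict.
The state is a dict: "time": time; "q": joint angles; "qd": joint speeds; "joint_efforts": joint torques, N m; "ee_pos": TCP position; "tcp_rot": TCP orientation; "wrist_force": force on the tool from outside, world axes, zero at the start; "torque": the same for the moment, N m; "opening": finger opening in m.
Only numpy, scipy, OpenCV 4.12 (cv2) and the standard library are available. Lean on these libraries where they do the work, as an engineer would, in place of code of your own. Each camera call takes 0.05 s, during which the arm holds its last target. There are 200 camera calls.

TASK

Set out the loose microscope optics on the white service board for cleaning: stand the three objectives on the row of three pads nearest the robot, the blue-ringed one in the middle, the yellow-ringed one on the end towards the light-blue lens-paper pack and the red-ringed one on the end towards the wooden slide box. Stand the eyepiece on the single pad behind the blue-ringed objective, and lay the cream cap centred on top of the eyepiece. Set everything down upright and in the middle of its pad, gently and never by dropping it, never tip an objective or the eyepiece over, and leave the oil bottle and the lens brush where they are.

Things in the scene. Friction and masses are not known exactly. Their poses are not given: they have to be found in the camera images.
- obj_yellow: Microscope objective with a yellow ring, standing nose up, loose, about 130 g: steel barrel 28 mm in diameter, straight from the foot to 33 mm up (the yellow band is from 27 to 33 mm, with a yellow cone above it), then tapering to a 12 mm steel nose; 45 mm tall. Origin: centre of the underside; z up. Round about z.
- obj_blue: Microscope objective with a blue ring, standing nose up, loose, about 130 g: steel barrel 28 mm in diameter, straight from the foot to 33 mm up (the blue band is from 27 to 33 mm, with a blue cone above it), then tapering to a 12 mm steel nose; 45 mm tall. Origin: centre of the underside; z up. Round about z.
- obj_red: Microscope objective with a red ring, standing nose up, loose, about 130 g: steel barrel 28 mm in diameter, straight from the foot to 33 mm up (the red band is from 27 to 33 mm, with a red cone above it), then tapering to a 12 mm steel nose; 45 mm tall. Origin: centre of the underside; z up. Round about z.
- eyepiece: Microscope eyepiece, standing, loose, about 120 g: grey tube 37 mm in diameter from the foot to 32 mm up, then a black eyecup 41 mm in diameter up to a flat top at 50 mm with a blue-grey lens. Origin: centre of the underside; z up. Round about z.
- cap: Cream-coloured eyepiece dust cap lying flat on the bench, loose, about 25 g: a solid flat disc, 38 mm in diameter and 16 mm high, flat top and bottom (it simply rests on the eyepiece, no skirt). Origin: centre of the underside; z up. Round about z.
- board: White board on the bench, fixed: 165 (x) by 240 (y) by 10 mm thick, flat, no rim. Flush grey round pads: a row of three, 50 mm wide, on the robot's side, centres at board x = -40, y = -75, 0, +75 mm; one, 60 mm wide, behind the middle one, at x = +40, y = 0. Origin: centre of its underside; x points away from the robot, y to the robot's left, turned up to 15 degrees.
- paper_pack: Light-blue pack of lens paper, 105 by 75 mm, 10 mm thick, lying flat beyond one end (left or right) of the board, fixed. Origin: centre of the underside.
- slide_box: Wooden slide box with a paper label on its lid, 100 by 85 mm, 34 mm high, beyond the other end of the board, fixed and closed. Origin: centre of the underside.
- oil_bottle: Small amber bottle with a black cap, 32 mm in diameter, 60 mm tall, standing at a far corner of the board, loose; a bystander. Origin: centre of the underside.
- lens_brush: Slim lens brush (red handle, steel ferrule, tan hair), 130 mm long, lying at a far corner of the board, roughly along y, loose; a bystander. Origin near the middle of its underside; x along the brush.
Mind the look-alikes: they are no part of the job. What is shaped like the obj_blue but pink or turquoise is not meant. What is shaped like the eyepiece but green is not meant.

How it is judged:
By the outcome, as a careful person would: the job done as asked, in the order asked, and still so for the second after the job is handed in, with the robot touching nothing.
It also fails if it takes over 112 s, if anything falls off the work surface, if the arm or the gripper's body presses on something with over 40 N, if the wrist force passes 120 N, or if a joint passes its speed limit or range.

## Working session

There is one attempt and no reset: what is moved stays moved. The work goes in short steps, Python scripts to look and compute and a shell command to move; the robot and the scene stay as the last step left them, time stands still between calls to the robot, and variables do not carry over. Pictures are saved under pics/ and viewed, about 12 in all and at most 16, crops included, and the job is handed in when it is done.

```bash
mkdir -p pics; cat > h.py <<'E'
import numpy as np, cv2
from workcell import monitor, cams, order
from scipy.spatial.transform import Rotation as R
def obs(): return monitor.get_obs()
def rays(c,uv,tool=None):
    uv=np.atleast_2d(uv).astype(float)
    x=(uv[:,0]-c['cx'])/c['fx']; y=(uv[:,1]-c['cy'])/c['fy']
    if tool is None:
        Rm=cv2.Rodrigues(np.array(c['rvec'],float))[0]; t=np.array(c['tvec'],float).reshape(3)
        d=np.c_[x,y,np.ones(len(x))]@Rm; return -Rm.T@t, d
    r=np.hypot(x,y)+1e-12
    d=np.c_[np.sin(r)*x/r,np.sin(r)*y/r,np.cos(r)]
    T=np.array(c['tool_from_camera']); Rt=R.from_euler('xyz',tool['tcp_rot'],degrees=True).as_matrix()
    return Rt@T[:3,3]+np.array(tool['ee_pos']), d@T[:3,:3].T@Rt.T
def onplane(c,uv,z,tool=None):
    o,d=rays(c,uv,tool); return o+d*((z-o[2])/d[:,2])[:,None]
def save(img,name): cv2.imwrite('pics/'+name,img[:,:,::-1])
E
python3 - <<'E'
from h import *
import pickle
o=obs();print(o)
a=cams.camera('top');b=cams.camera('scene');pickle.dump((a,b),open('c0.pkl','wb'))
print({k:v for k,v in a.items() if k not in('img','depth')})
save(a['img'],'top0.png');save(b['img'],'scene0.png')
E
```

```text
{'time': 0.0, 'q': array([ 7.40841930e+01,  5.01300361e+00,  1.00335270e+01,  9.51010903e+01,
       -2.11079218e-04,  8.99999323e+01]), 'qd': array([ 0.04553815, -0.01720385, -0.01703604, -0.05044547, -0.03332293,
        0.00843271]), 'joint_efforts': array([-1.34574457e-03, -5.20390177e+01,  4.64798355e+01,  1.63120916e-02,
       -1.97521663e-04, -1.11358338e-05]), 'ee_pos': array([0.15076404, 0.52870403, 0.2475565 ]), 'tcp_rot': array([-1.79919433e+02,  2.10983869e-04,  1.64084261e+02]), 'wrist_force': array([ 0.01271608, -0.88490988,  0.02076024]), 'torque': array([ 0.01065794, -0.01169333, -0.00170651]), 'opening': 0.08534075535808357}
{'fx': 453.1239803686505, 'fy': 453.1239803686505, 'cx': 253.92123425180705, 'cy': 196.12330348278684, 'rvec': array([ 2.15399678, -2.15032953,  0.14700952]), 'tvec': array([-0.00854382,  0.52900206,  0.97938302])}
```

View pics/top0.png

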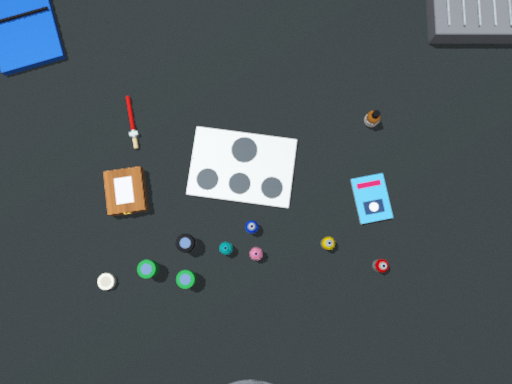

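View pics/scene0.png

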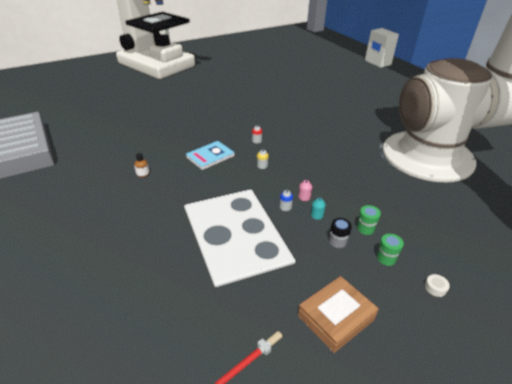

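The top view shows, at approximate pixels: blue (252,227), turquoise (226,248), pink (256,254), yellow (329,243), red (382,266), black eyepiece (185,243), two green decoys (147,269) and (185,279), and the cap (106,282). The pack is on the right (-y) and the slide box on the left (+y), so yellow goes to the -y pad and red to the +y pad. Next I'll measure positions and check an enlarged crop.

```bash
cat > m.py <<'E'
from h import *
import pickle
a,b=pickle.load(open('c0.pkl','rb'))
im=a['img'];hsv=cv2.cvtColor(im,cv2.COLOR_RGB2HSV);dep=a['depth']
# world height map
v,u=np.mgrid[:384,:512];o,d=rays(a,np.c_[u.ravel(),v.ravel()])
P=(o+d*dep.ravel()[:,None]).reshape(384,512,3)
print('table z',np.median(P[300:340,300:400,2]))
def hfind(name,uv,z0,rad,topr):
    x0,y0=uv
    w=np.hypot(u-x0,v-y0)<16
    m=w&(P[...,2]>0.012)
    p=P[m]
    top=p[p[:,2]>z0-0.006] 
    print(name,'n',m.sum(),'zmax',p[:,2].max().round(4),'topmean',top.mean(0).round(4),len(top),'bbox mid',((p.min(0)+p.max(0))/2).round(4)[:2])
for n,uv,z in [('blue',(252,227),.045),('yellow',(329,243),.045),('red',(382,266),.045),('eye',(185,243),.05),('cap',(106,282),.016),('bottle',(372,118),.06),('turq',(226,248),.045),('pink',(256,254),.045),('g1',(147,269),.05),('g2',(185,279),.05)]: hfind(n,uv,z,0,0)
# board
m=((hsv[...,1]<40)&(hsv[...,2]>170)).astype(np.uint8); n,l,s,c=cv2.connectedComponentsWithStats(m)
i=1+np.argmax(s[1:,4]);cn=max(cv2.findContours((l==i).astype(np.uint8),0,2)[0],key=cv2.contourArea)
W=onplane(a,cn[:,0],0.01)[:,:2].astype(np.float32);r=cv2.minAreaRect(W);print('board',r)
hull=cv2.drawContours(np.zeros_like(m),[cn],-1,1,-1); hull=cv2.erode(hull,np.ones((3,3)))
g=((hsv[...,2]<130)&(hull>0)).astype(np.uint8)
for k in cv2.findContours(g,0,2)[0]:
    if cv2.contourArea(k)>100: e=cv2.fitEllipse(k);print('pad',e[0],onplane(a,[e[0]],.01)[0].round(4),np.sqrt(e[1][0]*e[1][1])/453)
E
python3 m.py; python3 - <<'E'
from h import *
import pickle
a,b=pickle.load(open('c0.pkl','rb'))
s=lambda i:cv2.resize(i,None,fx=2.4,fy=2.4,interpolation=2)
t=s(a['img'][200:300,85:400]);q=s(b['img'][110:310,230:460]);
save(t,'crop_t.png')
E
```

```text
table z 0.00011747996380684356
blue n 136 zmax 1.0417 topmean [ 0.4564 -0.0013  0.1034] 66 bbox mid [ 0.4329 -0.0012]
yellow n 150 zmax 1.0417 topmean [ 0.4197 -0.1477  0.1857] 63 bbox mid [ 0.4153 -0.0959]
red n 162 zmax 1.0417 topmean [ 0.3764 -0.2733  0.0919] 61 bbox mid [ 0.377  -0.1543]
eye n 292 zmax 1.0417 topmean [0.4238 0.1428 0.054 ] 279 bbox mid [0.4179 0.079 ]
cap n 232 zmax 1.0417 topmean [0.3399 0.3202 0.0255] 232 bbox mid [0.3576 0.1677]
bottle n 207 zmax 0.0626 topmean [ 0.7131 -0.2807  0.0591] 47 bbox mid [ 0.7125 -0.2805]
turq n 135 zmax 1.0417 topmean [0.4111 0.05   0.1311] 68 bbox mid [0.4095 0.0316]
pink n 132 zmax 1.0417 topmean [ 0.4014 -0.0101  0.0577] 68 bbox mid [ 0.4005 -0.0102]
g1 n 320 zmax 1.0417 topmean [0.3681 0.224  0.057 ] 289 bbox mid [0.3705 0.1196]
g2 n 303 zmax 1.0417 topmean [0.3472 0.1389 0.0672] 289 bbox mid [0.3599 0.0772]
board ((0.6025768518447876, 0.02133571356534958), (0.23967379331588745, 0.1649080365896225), 82.42861938476562)
```

View pics/crop_t.png

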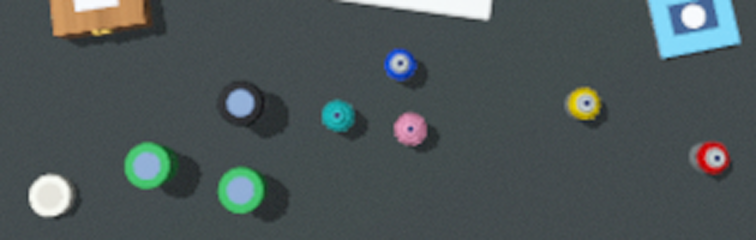

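```bash
sed -i 's/np.ones((3,3))/np.ones((3,3),np.uint8)/; s/P\[...,2\]>0.012)/P[...,2]>0.012)\&(dep>0)\&(P[...,2]<0.07)/' m.py
cat >> m.py <<'E'
yaw=np.deg2rad(r[2]-90);Rb=np.array([[np.cos(yaw),-np.sin(yaw)],[np.sin(yaw),np.cos(yaw)]])
for q in [(-.04,-.075),(-.04,0),(-.04,.075),(.04,0)]: print('tgt',q,(np.array(r[0])+Rb@q).round(4))
print(hsv[183,240],hull.sum(),g.sum())
# colour-mask tops
for n,uv,z in [('blue',(252,227),.045),('yellow',(329,243),.045),('red',(382,266),.045)]:
    w=(np.hypot(u-uv[0],v-uv[1])<12)&(hsv[...,1]>130)&(hsv[...,2]>90); k=cv2.convexHull(np.argwhere(w)[:,::-1].astype(np.int32)); 
    c_,rr=cv2.minEnclosingCircle(k);print(n,c_,rr,'band@.031',onplane(a,[c_],.031)[0].round(4))
for n,uv,z in [('eye',(185,243),.05),('cap',(106,282),.016)]:
    k=cv2.convexHull(np.argwhere((np.hypot(u-uv[0],v-uv[1])<16)&(dep>0)&(P[...,2]>z-.008))[:,::-1].astype(np.int32));c_,rr=cv2.minEnclosingCircle(k);print(n,c_,rr,onplane(a,[c_],z)[0].round(4))
E
python3 m.py
```

```text
table z 0.00011747996380684356
blue n 132 zmax 0.0485 topmean [ 0.4605 -0.001   0.0429] 62 bbox mid [ 0.46   -0.0012]
yellow n 141 zmax 0.0508 topmean [ 0.4243 -0.1712  0.043 ] 54 bbox mid [ 0.4249 -0.1711]
red n 159 zmax 0.0494 topmean [ 0.3756 -0.2871  0.0427] 58 bbox mid [ 0.3747 -0.2877]
eye n 291 zmax 0.0552 topmean [0.4239 0.1433 0.0504] 278 bbox mid [0.4239 0.1438]
cap n 230 zmax 0.0214 topmean [0.3394 0.323  0.0167] 230 bbox mid [0.3404 0.3229]
bottle n 207 zmax 0.0626 topmean [ 0.7131 -0.2807  0.0591] 47 bbox mid [ 0.7125 -0.2805]
turq n 129 zmax 0.0489 topmean [0.4129 0.0555 0.043 ] 62 bbox mid [0.4135 0.0562]
pink n 131 zmax 0.0504 topmean [ 0.4016 -0.0101  0.043 ] 67 bbox mid [ 0.4005 -0.0102]
g1 n 318 zmax 0.055 topmean [0.368  0.2256 0.0501] 287 bbox mid [0.3678 0.2257]
g2 n 298 zmax 0.0552 topmean [0.3464 0.1415 0.0501] 284 bbox mid [0.3466 0.1412]
board ((0.6025768518447876, 0.02133571356534958), (0.23967379331588745, 0.1649080365896225), 82.42861938476562)
tgt (-0.04, -0.075) [ 0.553  -0.0477]
tgt (-0.04, 0) [0.5629 0.0266]
tgt (-0.04, 0.075) [0.5728 0.101 ]
tgt (0.04, 0) [0.6422 0.0161]
[104  34 148] 6841 0
blue (251.256103515625, 226.52438354492188) 6.903547286987305 band@.031 [ 0.4612 -0.0018  0.031 ]
yellow (328.6091003417969, 242.93637084960938) 6.947476863861084 band@.031 [ 0.4251 -0.1737  0.031 ]
red (381.72222900390625, 265.27777099609375) 6.842682838439941 band@.031 [ 0.3762 -0.2898  0.031 ]
eye (184.5129852294922, 242.7467498779297) 9.516458511352539 [0.4243 0.1434 0.05  ]
cap (105.5, 281.5) 8.860122680664062 [0.3393 0.3225 0.016 ]
```

Crop confirms: blue, yellow and red are the true objectives, turquoise and pink are decoys, and the black-topped eyepiece differs from the two green ones. Turning the tool to yaw 90° (tx=world dy, ty=world dx, tz=-dz), then moving above blue.

```bash
sed -i 's/hsv\[...,2\]<130/hsv[...,2]<170/' m.py; python3 m.py | grep pad
python3 -m handwheel '[[0,0,0,0,0,6.735],[0,0,0,0,0,6.735],[0,0,0,0,0,6.735],[0,0,0,0,0,6.735],[0,0,0,0,0,6.735],[0,0,0,0,0,6.735],[0,0,0,0,0,6.735],[0,0,0,0,0,6.735]]' 0.2 40
python3 -m handwheel '[[0,0,0,0,0,6.735],[0,0,0,0,0,6.735],[0,0,0,0,0,6.735],[-0.026,0.015,0,0,0,0],[-0.026,0.015,0,0,0,0],[-0.026,0.015,0,0,0,0],[-0.026,0.015,0,0,0,0],[-0.026,0.015,0,0,0,0]]'
python3 -m handwheel '[[-0.025,0.0147,0.0054,0,0,0],[-0.025,0.0147,0.0054,0,0,0],[-0.025,0.0147,0.0054,0,0,0],[-0.025,0.0147,0.0054,0,0,0],[-0.025,0.0147,0.0054,0,0,0],[-0.025,0.0147,0.0054,0,0,0],[-0.025,0.0147,0.0054,0,0,0],[-0.025,0.0147,0.0054,0,0,0]]'
python3 -m handwheel '[[-0.025,0.0147,0.0054,0,0,0],[-0.025,0.0147,0.0054,0,0,0],[-0.025,0.0147,0.0054,0,0,0],[-0.025,0.0147,0.0054,0,0,0],[-0.025,0.0147,0.0054,0,0,0],[-0.025,0.0147,0.0054,0,0,0],[-0.025,0.0147,0.0054,0,0,0],[-0.025,0.0147,0.0054,0,0,0]]'
python3 - <<'E'
from h import *
o=obs();c=cams.camera('wrist');save(c['img'],'w1.png');print(o['ee_pos'],o['tcp_rot'],o['q'],{k:v for k,v in c.items() if k not in('img','depth')})
E
```

```text
pad (271.3818054199219, 187.1301727294922) [ 0.5535 -0.0479  0.01  ] 0.04302797747174033
pad (239.12921142578125, 182.84234619140625) [0.5634 0.0265 0.01  ] 0.043114866790428946
pad (207.08030700683594, 178.6512451171875) [0.573  0.1006 0.01  ] 0.04260368907794469
pad (243.99105834960938, 149.27081298828125) [0.6427 0.0156 0.01  ] 0.0517869357387196
time: 0.77
ee_pos: [0.1508, 0.5288, 0.2479]
tcp_rot: [-180.0, 0.0, 109.9]
wrist_force: [-0.4, 0.2, 0.1]
opening: 0.0514
time: 1.43
ee_pos: [0.2261, 0.3976, 0.2479]
tcp_rot: [-180.0, 0.0, 90.0]
wrist_force: [0.3, -1.2, 0.3]
opening: 0.0509
time: 2.1
ee_pos: [0.3437, 0.1975, 0.2047]
tcp_rot: [-180.0, 0.0, 90.0]
wrist_force: [0.2, 0.8, -0.0]
opening: 0.0511
time: 2.77
ee_pos: [0.4613, -0.0026, 0.1614]
tcp_rot: [-180.0, -0.0, 90.0]
wrist_force: [0.4, -0.3, 0.4]
opening: 0.0514
[ 0.46134209 -0.0025857   0.16138658] [-1.79982343e+02 -1.77574614e-03  8.99852138e+01] [-3.22100594e-01 -8.01463398e+00 -1.22495797e+01  8.57827206e+01
  1.68101473e-03  8.96926850e+01] {'fx': 297.3186396354542, 'fy': 297.3186396354542, 'cx': 250.74964077396604, 'cy': 190.68309356064816, 'tool_from_camera': array([[ 5.37055166e-04, -9.61811127e-01, -2.73713476e-01,
         6.89391246e-02],
       [ 9.99999839e-01,  4.66429974e-04,  3.23102619e-04,
        -8.43675242e-04],
       [-1.83095525e-04, -2.73713606e-01,  9.61811223e-01,
        -1.25032480e-01],
       [ 0.00000000e+00,  0.00000000e+00,  0.00000000e+00,
         1.00000000e+00]])}
```

View pics/w1.png

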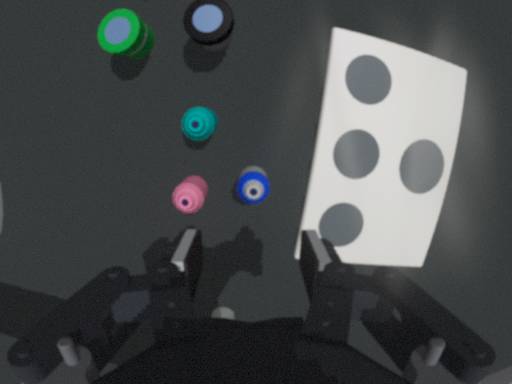

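Wrist view: blue's nose at about (253,190), pads visible at (356,154), (368,79), (341,224) and (421,166). Measuring them precisely by colour.

```bash
cat > w.py <<'E'
# python3 w.py color[,..] : wrist-view measurement, pads and coloured tops
from h import *
import sys
o=obs();c=cams.camera('wrist');im=c['img'];save(im,'last.png')
hsv=cv2.cvtColor(im,cv2.COLOR_RGB2HSV)
H={'blue':(112,128,.031),'yellow':(20,33,.031),'red':(172,186,.031)}
def comps(m,amin):
    n,l,s,ce=cv2.connectedComponentsWithStats(m.astype(np.uint8)); return [(s[i,4],l==i) for i in range(1,n) if s[i,4]>amin]
def circ(m,z):
    k=max(cv2.findContours(m.astype(np.uint8),0,1)[0],key=cv2.contourArea)
    W=onplane(c,k[:,0],z,o)[:,:2]; e=cv2.fitEllipse(cv2.convexHull(W.astype(np.float32)*1000) )
    return k[:,0].mean(0).round(),(np.array(e[0])/1000).round(4),np.round(e[1],1)
print('tcp',np.round(o['ee_pos'],4),np.round(o['tcp_rot'],2),'open',round(o['opening'],4))
for n in sys.argv[1:]:
    if n in H:
        lo,hi,z=H[n];h=hsv[...,0].astype(int);h=np.where(h<lo-100,h+180,h)
        m=(h>=lo)&(h<=hi)&(hsv[...,1]>120)&(hsv[...,2]>70)
        for A,mm in comps(m,80): print(n,A,*circ(mm,z))
        # nose: bright low-sat hole within
            
    if n=='pads':
        b=((hsv[...,1]<60)&(hsv[...,2]>150)).astype(np.uint8)
        for A,mm in comps(b,2000):
            cs,hi_=cv2.findContours(mm.astype(np.uint8),cv2.RETR_CCOMP,1)
            for k,hh in zip(cs,hi_[0]):
                if hh[3]>=0 and cv2.contourArea(k)>150:
                    z=np.zeros(b.shape,np.uint8);cv2.drawContours(z,[k],-1,1,-1);print('pad',*circ(z,.01))
E
python3 w.py blue pads
```

```text
tcp [ 0.4629 -0.0055  0.1599] [-1.7996e+02  9.0000e-02  8.9900e+01] open 0.0512
blue 517 [251. 185.] [ 0.4623 -0.0034] [29.8 30.4]
pad [421. 163.] [0.6434 0.0145] [58.8 59.9]
pad [355. 151.] [0.5642 0.0252] [49.3 49.8]
pad [367.  76.] [0.5739 0.0993] [49.1 49.6]
```

```bash

python3 -m handwheel '[[0.002,-0.0006,0.010,0,0,0],[0,0,0.015,0,0,0],[0,0,0.02,0,0,0],[0,0,0.02,0,0,0],[0,0,0.02,0,0,0],[0,0,0.015,0,0,0],[0,0,0.01,0,0,0],[0,0,0.005,0,0,0]]'
python3 w.py blue
```

```text
time: 3.53
ee_pos: [0.4593, 0.0018, 0.0452]
tcp_rot: [-179.9, -0.0, 90.1]
wrist_force: [-0.2, -0.5, -0.8]
opening: 0.0513
tcp [0.4593 0.0018 0.0452] [-1.7989e+02 -1.0000e-02  9.0060e+01] open 0.0513
blue 638 [258. 252.] [ 0.4625 -0.0032] [29.8 31.5]
```

View pics/last.png

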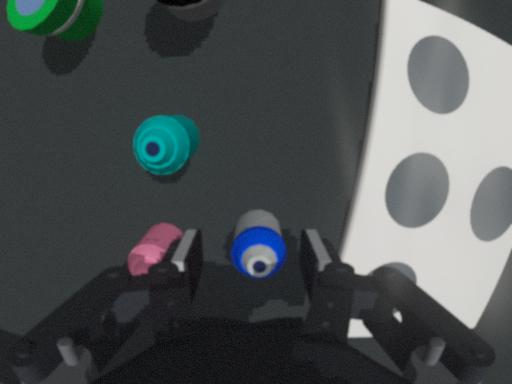

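```bash

python3 -m handwheel '[[0,0,0,0,0,0],[0,0,0,0,0,0],[0,0,0,0,0,0],[0,0,0,0,0,0],[0,0,0,0,0,0],[0,0,0,0,0,0],[0,0,0,0,0,0],[0,0,0,0,0,0]]' -0.1
python3 w.py blue; python3 w.py blue
```

```text
time: 4.25
ee_pos: [0.4605, 0.0009, 0.047]
tcp_rot: [180.0, -0.0, 90.0]
wrist_force: [0.5, -0.2, -0.5]
opening: 0.0383
tcp [0.4605 0.0009 0.047 ] [179.99  -0.    89.99] open 0.0383
blue 719 [256. 252.] [ 0.4624 -0.0033] [29.7 31.5]
tcp [0.4604 0.0009 0.0469] [-180.      0.     89.99] open 0.0383
blue 731 [256. 249.] [ 0.4624 -0.0033] [29.8 31.5]
```

```bash

python3 -m handwheel '[[-0.0042,0.0019,0,0,0,0],[0,0,0,0,0,0],[0,0,0.005,0,0,0],[0,0,0.007,0,0,0],[0,0,0.007,0,0,0],[0,0,0.004,0,0,0],[0,0,0.002,0,0,0],[0,0,0,0,0,0]]'
python3 -m handwheel '[[0,0,0,0,0,0],[0,0,0,0,0,0],[0,0,0,0,0,0],[0,0,0,0,0,0],[0,0,0,0,0,0],[0,0,0,0,0,0],[0,0,0,0,0,0],[0,0,0,0,0,0]]' -1 40
python3 w.py blue
```

```text
time: 5.02
ee_pos: [0.4618, -0.0032, 0.0211]
tcp_rot: [-179.9, -0.0, 90.0]
wrist_force: [0.7, -0.4, -0.4]
opening: 0.0385
time: 5.68
ee_pos: [0.4624, -0.0033, 0.022]
tcp_rot: [180.0, -0.0, 90.0]
wrist_force: [0.1, -0.1, 0.7]
opening: 0.027
tcp [ 0.4624 -0.0033  0.022 ] [179.99  -0.    90.  ] open 0.027
blue 84 [124. 145.] [0.4087 0.0526] [5.5 5.7]
blue 791 [251. 266.] [ 0.4616 -0.0032] [29.4 31.8]
```

View pics/last.png

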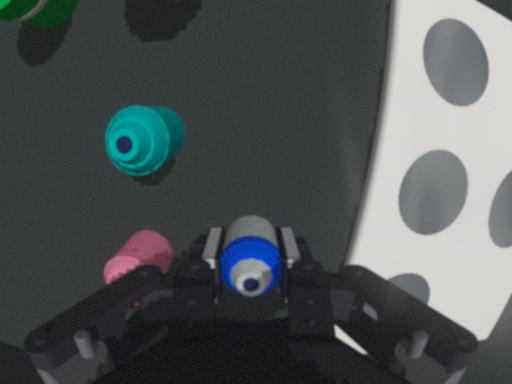

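Blue is gripped (opening 27 mm, upright between the pads). Lifting and carrying it.

```bash

python3 -m handwheel '[[0,0,-0.005,0,0,0],[0,0,-0.015,0,0,0],[0,0,-0.02,0,0,0],[0,0,-0.015,0,0,0],[0.004,0.0127,-0.005,0,0,0],[0.004,0.0127,0,0,0,0],[0.004,0.0127,0,0,0,0],[0.004,0.0127,0,0,0,0]]'
python3 -m handwheel '[[0.004,0.0127,0,0,0,0],[0.004,0.0127,0,0,0,0],[0.0028,0.0127,0,0,0,0],[0.002,0.0125,0,0,0,0],[0,0,0,0,0,0],[0,0,0,0,0,0],[0,0,0,0,0,0],[0,0,0,0,0,0]]'
python3 -m handwheel '[[0,0,0,0,0,0],[0,0,0,0,0,0],[0,0,0,0,0,0],[0,0,0,0,0,0],[0,0,0,0,0,0],[0,0,0,0,0,0],[0,0,0,0,0,0],[0,0,0,0,0,0]]'
python3 w.py blue pads
```

```text
time: 6.4
ee_pos: [0.5138, 0.0129, 0.0824]
tcp_rot: [180.0, -0.0, 90.0]
wrist_force: [0.1, 0.7, -1.0]
opening: 0.0269
time: 7.07
ee_pos: [0.5631, 0.0253, 0.082]
tcp_rot: [-180.0, 0.0, 90.0]
wrist_force: [-0.0, 0.7, -1.0]
opening: 0.0267
time: 7.73
ee_pos: [0.5637, 0.0255, 0.0818]
tcp_rot: [-180.0, -0.0, 90.0]
wrist_force: [-0.3, 0.2, -0.1]
opening: 0.0269
tcp [0.5637 0.0255 0.0818] [-180.   -0.   90.] open 0.0269
blue 1607 [250. 265.] [ 0.5628 -0.0096] [43.4 47.8]
pad [357. 220.] [0.6434 0.0145] [60.4 60.9]
pad [267. 101.] [0.574  0.0993] [50.1 50.2]
```

View pics/last.png

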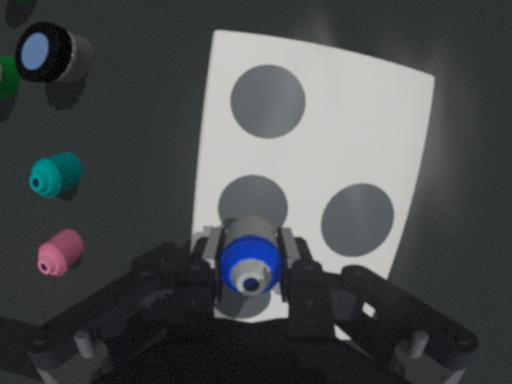

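```bash

python3 -m handwheel '[[0,0,0.01,0,0,0],[0,0,0.014,0,0,0],[0,0,0.01,0,0,0],[0,0,0.006,0,0,0],[0,0,0.003,0,0,0],[0,0,0.002,0,0,0],[0,0,0.0015,0,0,0],[0,0,0.001,0,0,0]]'
python3 -m handwheel '[[0,0,0.0005,0,0,0],[0,0,0.0005,0,0,0],[0,0,0.0005,0,0,0],[0,0,0.0005,0,0,0],[0,0,0.0002,0,0,0],[0,0,0.0002,0,0,0],[0,0,0,0,0,0],[0,0,0,0,0,0]]'
```

```text
time: 8.45
ee_pos: [0.564, 0.0255, 0.0347]
tcp_rot: [180.0, -0.0, 90.0]
wrist_force: [-0.2, -0.3, -1.5]
opening: 0.0269
time: 9.12
ee_pos: [0.5637, 0.0255, 0.032]
tcp_rot: [180.0, -0.0, 90.0]
wrist_force: [0.1, -0.2, -0.9]
opening: 0.027
```

```bash

python3 -m handwheel '[[0,0,0.0002,0,0,0],[0,0,0.0002,0,0,0],[0,0,0.0001,0,0,0],[0,0,0,0,0,0],[0,0,0,0,0,0],[0,0,0,0,0,0],[0,0,0,0,0,0],[0,0,0,0,0,0]]'
python3 -c "
from h import *
o=obs();print(o['ee_pos'],o['wrist_force'])"
```

```text
time: 9.78
ee_pos: [0.5638, 0.0255, 0.032]
tcp_rot: [180.0, -0.0, 90.0]
wrist_force: [-2.1, 0.7, 4.9]
opening: 0.0265
[0.56379117 0.02550714 0.03198677] [-2.08613418  0.66710223  4.85823581]
```

Contact felt at 5 N. Releasing, backing straight off and moving on to yellow.

```bash

python3 -m handwheel '[[0,0,0,0,0,0],[0,0,0,0,0,0],[0,0,0,0,0,0],[0,0,0,0,0,0],[0,0,-0.004,0,0,0],[0,0,-0.015,0,0,0],[0,0,-0.02,0,0,0],[0,0,-0.02,0,0,0]]' -0.1
python3 -m handwheel '[[-0.025,-0.0172,-0.005,0,0,0],[-0.025,-0.0172,0,0,0,0],[-0.025,-0.0172,0,0,0,0],[-0.025,-0.0172,0,0,0,0],[-0.025,-0.0172,0,0,0,0],[-0.025,-0.0172,0,0,0,0],[-0.025,-0.0172,0,0,0,0],[-0.025,-0.0172,0,0,0,0]]' 0.1
python3 -m handwheel '[[0,0,0,0,0,0],[0,0,0,0,0,0],[0,0,0,0,0,0],[0,0,0,0,0,0],[0,0,0,0,0,0],[0,0,0,0,0,0],[0,0,0,0,0,0],[0,0,0,0,0,0]]'
python3 w.py yellow blue pads
```

```text
time: 10.45
ee_pos: [0.5633, 0.0255, 0.091]
tcp_rot: [-179.9, 0.0, 90.0]
wrist_force: [-0.1, 0.6, -0.3]
opening: 0.0382
time: 11.12
ee_pos: [0.4252, -0.1755, 0.0959]
tcp_rot: [180.0, 0.0, 90.0]
wrist_force: [0.8, -0.4, -0.2]
opening: 0.0472
time: 11.78
ee_pos: [0.4263, -0.1741, 0.0954]
tcp_rot: [-180.0, -0.0, 90.0]
wrist_force: [-1.0, -0.2, 0.3]
opening: 0.0469
tcp [ 0.4263 -0.1741  0.0954] [-179.99   -0.     90.04] open 0.0469
yellow 993 [252. 211.] [ 0.4261 -0.1738] [30.1 30.9]
pad [415.  48.] [ 0.5538 -0.0493] [49.5 49.7]
```

View pics/last.png

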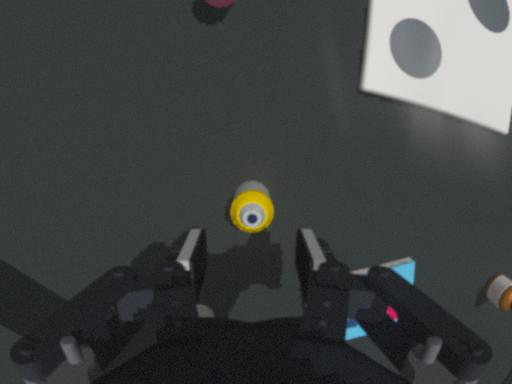

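Yellow's nose is at (252,211), and the TCP is already over it. Descending, gripping, and carrying it to the -y pad at (0.554,-0.049).

```bash

python3 -m handwheel '[[0.0003,0,0.008,0,0,0],[0,0,0.015,0,0,0],[0,0,0.015,0,0,0],[0,0,0.015,0,0,0],[0,0,0.01,0,0,0],[0,0,0.006,0,0,0],[0,0,0.003,0,0,0],[0,0,0.0014,0,0,0]]'
python3 -m handwheel '[[0,0,0,0,0,0],[0,0,0,0,0,0],[0,0,0,0,0,0],[0,0,0,0,0,0],[0,0,0,0,0,0],[0,0,0,0,0,0],[0,0,0,0,0,0],[0,0,0,0,0,0]]' -0.1
python3 -m handwheel '[[0,0,0,0,0,0],[0,0,0,0,0,0],[0,0,0,0,0,0],[0,0,0,0,0,0],[0,0,0,0,0,0],[0,0,0,0,0,0],[0,0,0,0,0,0],[0,0,0,0,0,0]]' -1 40
python3 w.py yellow
```

```text
time: 12.5
ee_pos: [0.4261, -0.1742, 0.0219]
tcp_rot: [-180.0, -0.0, 90.0]
wrist_force: [0.2, 0.1, 0.1]
opening: 0.0471
time: 13.17
ee_pos: [0.4261, -0.1742, 0.0221]
tcp_rot: [180.0, 0.0, 90.0]
wrist_force: [-0.1, 0.2, 0.4]
opening: 0.0385
time: 13.83
ee_pos: [0.4262, -0.1742, 0.0223]
tcp_rot: [180.0, 0.0, 90.0]
wrist_force: [-1.7, 0.0, 4.3]
opening: 0.0268
tcp [ 0.4262 -0.1742  0.0223] [1.7999e+02 1.0000e-02 9.0000e+01] open 0.0268
yellow 1974 [251. 264.] [ 0.4254 -0.1736] [30.1 32. ]
```

```bash

python3 -m handwheel '[[0,0,-0.005,0,0,0],[0,0,-0.015,0,0,0],[0,0,-0.02,0,0,0],[0,0,-0.015,0,0,0],[0.01,0.01,-0.005,0,0,0],[0.017,0.017,0,0,0,0],[0.02,0.021,0,0,0,0],[0.02,0.021,0,0,0,0]]'
python3 -m handwheel '[[0.02,0.02,0,0,0,0],[0.018,0.018,0,0,0,0],[0.0123,0.0135,0,0,0,0],[0.007,0.0073,0,0,0,0],[0,0,0,0,0,0],[0,0,0,0,0,0],[0,0,0,0,0,0],[0,0,0,0,0,0]]'
python3 -m handwheel '[[0,0,0,0,0,0],[0,0,0,0,0,0],[0,0,0,0,0,0],[0,0,0,0,0,0],[0,0,0,0,0,0],[0,0,0,0,0,0],[0,0,0,0,0,0],[0,0,0,0,0,0]]'
python3 w.py yellow blue pads
```

```text
time: 14.55
ee_pos: [0.4957, -0.1065, 0.0822]
tcp_rot: [180.0, 0.0, 89.9]
wrist_force: [-0.1, -0.2, -0.7]
opening: 0.0266
time: 15.22
ee_pos: [0.5533, -0.0507, 0.0822]
tcp_rot: [-180.0, 0.0, 89.9]
wrist_force: [-0.3, -0.3, -1.0]
opening: 0.0267
time: 15.88
ee_pos: [0.5539, -0.0499, 0.0821]
tcp_rot: [-180.0, -0.0, 90.0]
wrist_force: [-0.7, -0.2, -1.2]
opening: 0.0273
tcp [ 0.5539 -0.0499  0.0821] [-180.   -0.   90.] open 0.0273
yellow 1901 [251. 264.] [ 0.5531 -0.0842] [43.9 48.2]
blue 849 [266.  95.] [0.562  0.0271] [26.  30.3]
pad [378. 120.] [0.6435 0.0144] [60.2 60.5]
pad [266. 101.] [0.5632 0.024 ] [49.2 54. ]
```

View pics/last.png

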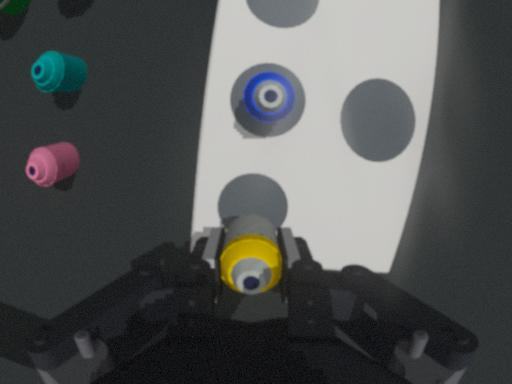

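Blue stands centred on the middle pad at (268,97). Yellow is over its pad, so lowering it.

```bash

python3 -m handwheel '[[0,0,0.01,0,0,0],[0,0,0.014,0,0,0],[0,0,0.01,0,0,0],[0,0,0.006,0,0,0],[0,0,0.003,0,0,0],[0,0,0.002,0,0,0],[0,0,0.0015,0,0,0],[0,0,0.001,0,0,0]]'
python3 -m handwheel '[[0,0,0.0005,0,0,0],[0,0,0.0005,0,0,0],[0,0,0.0005,0,0,0],[0,0,0.0005,0,0,0],[0,0,0.0003,0,0,0],[0,0,0.0003,0,0,0],[0,0,0,0,0,0],[0,0,0,0,0,0]]'
```

```text
time: 16.6
ee_pos: [0.5542, -0.0499, 0.0349]
tcp_rot: [180.0, 0.0, 90.0]
wrist_force: [-0.2, 0.9, -0.4]
opening: 0.0265
time: 17.27
ee_pos: [0.554, -0.0499, 0.0323]
tcp_rot: [180.0, 0.0, 90.0]
wrist_force: [-1.3, 0.3, 3.3]
opening: 0.0266
```

```bash

python3 -m handwheel '[[0,0,0,0,0,0],[0,0,0,0,0,0],[0,0,0,0,0,0],[0,0,0,0,0,0],[0,0,-0.004,0,0,0],[0,0,-0.015,0,0,0],[0,0,-0.02,0,0,0],[0,0,-0.02,0,0,0]]' -0.1
python3 -m handwheel '[[-0.024,-0.0177,-0.005,0,0,0],[-0.024,-0.0177,0,0,0,0],[-0.024,-0.0177,0,0,0,0],[-0.024,-0.0177,0,0,0,0],[-0.024,-0.0177,0,0,0,0],[-0.024,-0.0177,0,0,0,0],[-0.024,-0.0177,0,0,0,0],[-0.024,-0.0177,0,0,0,0]]' 0.1
python3 -m handwheel '[[-0.024,-0.0177,0,0,0,0],[-0.024,-0.0177,0,0,0,0],[0,0,0,0,0,0],[0,0,0,0,0,0],[0,0,0,0,0,0],[0,0,0,0,0,0],[0,0,0,0,0,0],[0,0,0,0,0,0]]'
python3 -m handwheel '[[0,0,0,0,0,0],[0,0,0,0,0,0],[0,0,0,0,0,0],[0,0,0,0,0,0],[0,0,0,0,0,0],[0,0,0,0,0,0],[0,0,0,0,0,0],[0,0,0,0,0,0]]'
python3 w.py red
```

```text
time: 17.93
ee_pos: [0.5535, -0.0499, 0.0915]
tcp_rot: [-179.9, -0.0, 90.0]
wrist_force: [0.2, -0.1, 0.1]
opening: 0.0383
time: 18.6
ee_pos: [0.4114, -0.2429, 0.0964]
tcp_rot: [180.0, 0.0, 90.0]
wrist_force: [0.4, -0.1, -0.1]
opening: 0.0469
time: 19.27
ee_pos: [0.3774, -0.2892, 0.096]
tcp_rot: [-180.0, -0.0, 90.1]
wrist_force: [-0.9, 0.4, 0.0]
opening: 0.0467
time: 19.93
ee_pos: [0.3769, -0.2899, 0.096]
tcp_rot: [180.0, 0.0, 90.0]
wrist_force: [-0.9, -0.8, 0.3]
opening: 0.0468
tcp [ 0.3769 -0.2899  0.096 ] [180.   0.  90.] open 0.0468
red 911 [252. 213.] [ 0.3767 -0.291 ] [29.9 30.3]
```

View pics/last.png

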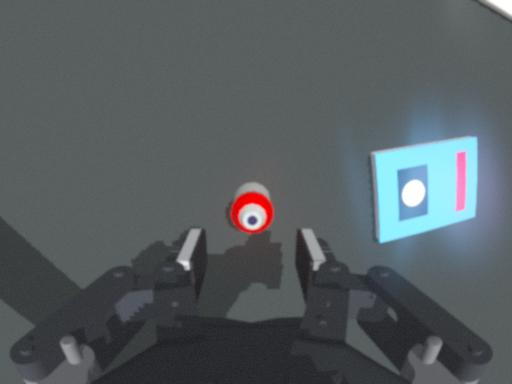

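Red's nose is at (252,213). It needs dy -0.001, then descend and grip.

```bash

python3 -m handwheel '[[-0.0011,-0.0002,0.008,0,0,0],[0,0,0.015,0,0,0],[0,0,0.015,0,0,0],[0,0,0.015,0,0,0],[0,0,0.01,0,0,0],[0,0,0.006,0,0,0],[0,0,0.003,0,0,0],[0,0,0.002,0,0,0]]'
python3 -m handwheel '[[0,0,0,0,0,0],[0,0,0,0,0,0],[0,0,0,0,0,0],[0,0,0,0,0,0],[0,0,0,0,0,0],[0,0,0,0,0,0],[0,0,0,0,0,0],[0,0,0,0,0,0]]' -0.1
python3 -m handwheel '[[0,0,0,0,0,0],[0,0,0,0,0,0],[0,0,0,0,0,0],[0,0,0,0,0,0],[0,0,0,0,0,0],[0,0,0,0,0,0],[0,0,0,0,0,0],[0,0,0,0,0,0]]' -1 40
python3 w.py red
```

```text
time: 20.65
ee_pos: [0.3767, -0.291, 0.0218]
tcp_rot: [-180.0, -0.0, 90.0]
wrist_force: [0.2, -0.9, 0.6]
opening: 0.0471
time: 21.32
ee_pos: [0.3767, -0.291, 0.0221]
tcp_rot: [180.0, 0.0, 90.0]
wrist_force: [-0.3, 0.1, -0.0]
opening: 0.0388
time: 21.98
ee_pos: [0.3768, -0.2911, 0.0222]
tcp_rot: [180.0, 0.0, 90.0]
wrist_force: [-1.1, 0.8, 5.2]
opening: 0.027
tcp [ 0.3768 -0.2911  0.0222] [1.7999e+02 1.0000e-02 9.0000e+01] open 0.027
red 1885 [251. 265.] [ 0.376  -0.2907] [29.8 31.7]
```

```bash

python3 -m handwheel '[[0,0,-0.005,0,0,0],[0,0,-0.015,0,0,0],[0,0,-0.025,0,0,0],[0,0,-0.03,0,0,0],[0.01,0.005,-0.025,0,0,0],[0.02,0.01,-0.01,0,0,0],[0.028,0.0141,0,0,0,0],[0.028,0.0141,0,0,0,0]]'
python3 -m handwheel '[[0.028,0.0141,0,0,0,0],[0.028,0.0141,0,0,0,0],[0.028,0.0141,0,0,0,0],[0.028,0.0141,0,0,0,0],[0.028,0.0141,0,0,0,0],[0.028,0.0141,0,0,0,0],[0.028,0.0141,0,0,0,0],[0.028,0.0141,0,0,0,0]]'
python3 -m handwheel '[[0.028,0.0141,0,0,0,0],[0.028,0.0141,0,0,0,0],[0.016,0.0085,0.01,0,0,0],[0.008,0.0043,0.02,0,0,0],[0,0,0.02,0,0,0],[0,0,0,0,0,0],[0,0,0,0,0,0],[0,0,0,0,0,0]]'
python3 -m handwheel '[[0,0,0,0,0,0],[0,0,0,0,0,0],[0,0,0,0,0,0],[0,0,0,0,0,0],[0,0,0,0,0,0],[0,0,0,0,0,0],[0,0,0,0,0,0],[0,0,0,0,0,0]]'
python3 w.py red blue
```

```text
time: 22.7
ee_pos: [0.4203, -0.2045, 0.1328]
tcp_rot: [179.9, 0.0, 89.9]
wrist_force: [1.5, 0.4, -1.8]
opening: 0.0269
time: 23.37
ee_pos: [0.5329, 0.0206, 0.1316]
tcp_rot: [-180.0, 0.0, 90.0]
wrist_force: [0.9, 0.2, -2.1]
opening: 0.0273
time: 24.03
ee_pos: [0.5738, 0.0987, 0.0829]
tcp_rot: [180.0, -0.0, 90.0]
wrist_force: [0.1, 0.0, -1.5]
opening: 0.0268
time: 24.7
ee_pos: [0.5737, 0.099, 0.082]
tcp_rot: [-180.0, 0.0, 90.0]
wrist_force: [-0.2, 0.2, -1.4]
opening: 0.0269
tcp [0.5737 0.099  0.082 ] [-180.    0.   90.] open 0.0269
red 1831 [251. 264.] [0.5729 0.0645] [44.4 47.2]
blue 559 [238. 312.] [0.5632 0.0223] [24.8 28.7]
```

View pics/last.png

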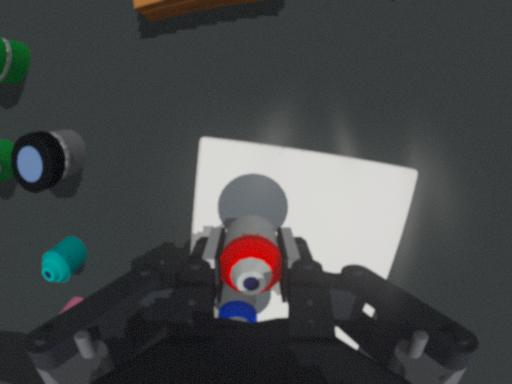

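Red is over its pad, with the slide box on that side. Lowering it.

```bash

python3 -m handwheel '[[0,0,0.01,0,0,0],[0,0,0.014,0,0,0],[0,0,0.01,0,0,0],[0,0,0.006,0,0,0],[0,0,0.003,0,0,0],[0,0,0.002,0,0,0],[0,0,0.0015,0,0,0],[0,0,0.001,0,0,0]]'
python3 -m handwheel '[[0,0,0.0005,0,0,0],[0,0,0.0005,0,0,0],[0,0,0.0005,0,0,0],[0,0,0.0005,0,0,0],[0,0,0.0003,0,0,0],[0,0,0.0002,0,0,0],[0,0,0,0,0,0],[0,0,0,0,0,0]]'
```

```text
time: 25.42
ee_pos: [0.574, 0.099, 0.0348]
tcp_rot: [180.0, -0.0, 90.0]
wrist_force: [-0.2, 0.3, -2.5]
opening: 0.0271
time: 26.08
ee_pos: [0.5738, 0.099, 0.0322]
tcp_rot: [180.0, -0.0, 90.0]
wrist_force: [-1.1, -0.3, 1.7]
opening: 0.0268
```

```bash

python3 -m handwheel '[[0,0,0,0,0,0],[0,0,0,0,0,0],[0,0,0,0,0,0],[0,0,0,0,0,0],[0,0,-0.004,0,0,0],[0,0,-0.015,0,0,0],[0,0,-0.025,0,0,0],[0,0,-0.025,0,0,0]]' -0.1
python3 -m handwheel '[[0.0055,-0.0185,-0.015,0,0,0],[0.0055,-0.0185,-0.01,0,0,0],[0.0055,-0.0185,0,0,0,0],[0.0055,-0.0185,0,0,0,0],[0.0055,-0.0185,0,0,0,0],[0.0055,-0.0185,0,0,0,0],[0.0055,-0.0185,0,0,0,0],[0.005,-0.019,0,0,0,0]]' 0.35
python3 -m handwheel '[[0,0,0,0,0,0],[0,0,0,0,0,0],[0,0,0,0,0,0],[0,0,0,0,0,0],[0,0,0,0,0,0],[0,0,0,0,0,0],[0,0,0,0,0,0],[0,0,0,0,0,0]]'
cat > e.py <<'E'
# eyepiece / cap in the wrist view: bluish lens disc (z=.05+base) or cream disc
from h import *
import sys
z=float(sys.argv[2]);o=obs();c=cams.camera('wrist');im=c['img'];save(im,'last.png')
hsv=cv2.cvtColor(im,cv2.COLOR_RGB2HSV)
m=(hsv[...,0]>100)&(hsv[...,0]<120)&(hsv[...,1]>50)&(hsv[...,1]<150)&(hsv[...,2]>110) if sys.argv[1]=='eye' else (hsv[...,1]<60)&(hsv[...,2]>150)
n,l,s,ce=cv2.connectedComponentsWithStats(m.astype(np.uint8))
print('tcp',np.round(o['ee_pos'],4),'open',round(o['opening'],4),'F',np.round(o['wrist_force'],1))
for i in range(1,n):
    if s[i,4]>150:
        k=max(cv2.findContours((l==i).astype(np.uint8),0,1)[0],key=cv2.contourArea)
        e=cv2.fitEllipse(cv2.convexHull((onplane(c,k[:,0],z,o)[:,:2]*1000).astype(np.float32)))
        print(sys.argv[1],ce[i].round(),(np.array(e[0])/1000).round(4),np.round(e[1],1))
E
python3 e.py eye .05
```

```text
time: 26.75
ee_pos: [0.5731, 0.0989, 0.1014]
tcp_rot: [-179.9, 0.0, 90.0]
wrist_force: [1.2, 0.4, 0.2]
opening: 0.0383
time: 27.42
ee_pos: [0.4244, 0.1427, 0.1263]
tcp_rot: [180.0, -0.0, 90.0]
wrist_force: [-0.3, 0.9, -0.2]
opening: 0.0577
time: 28.08
ee_pos: [0.4254, 0.1424, 0.1258]
tcp_rot: [-180.0, 0.0, 90.0]
wrist_force: [0.1, -0.0, 0.5]
opening: 0.0575
tcp [0.4254 0.1424 0.1258] open 0.0575 F [ 0.1 -0.   0.5]
eye [170.  91.] [0.3697 0.2245] [22.2 22.4]
eye [253. 207.] [0.4259 0.1418] [24.2 24.4]
eye [148. 209.] [0.348  0.1399] [22.1 22.3]
```

View pics/last.png

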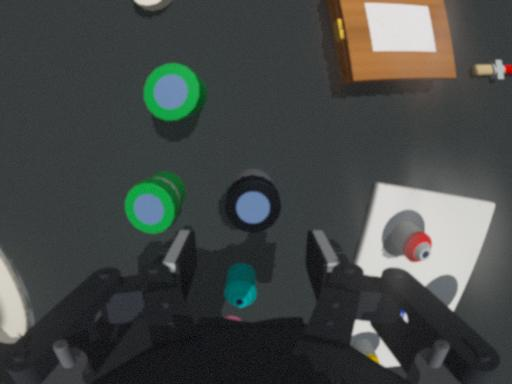

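The eyepiece's lens is at (253,207): black cup, so the right one. Descending to grip the eyecup.

```bash

python3 -m handwheel '[[-0.0006,0.0005,0.01,0,0,0],[0,0,0.018,0,0,0],[0,0,0.02,0,0,0],[0,0,0.018,0,0,0],[0,0,0.011,0,0,0],[0,0,0.006,0,0,0],[0,0,0.003,0,0,0],[0,0,0.0008,0,0,0]]'
python3 -m handwheel '[[0,0,0,0,0,0],[0,0,0,0,0,0],[0,0,0,0,0,0],[0,0,0,0,0,0],[0,0,0,0,0,0],[0,0,0,0,0,0],[0,0,0,0,0,0],[0,0,0,0,0,0]]' 0.15
python3 -m handwheel '[[0,0,0,0,0,0],[0,0,0,0,0,0],[0,0,0,0,0,0],[0,0,0,0,0,0],[0,0,0,0,0,0],[0,0,0,0,0,0],[0,0,0,0,0,0],[0,0,0,0,0,0]]' -1 40
python3 e.py eye .05
```

```text
time: 28.8
ee_pos: [0.4257, 0.1419, 0.0391]
tcp_rot: [-180.0, 0.0, 90.0]
wrist_force: [0.4, -0.3, 1.1]
opening: 0.0574
time: 29.47
ee_pos: [0.4257, 0.1419, 0.0392]
tcp_rot: [-180.0, -0.0, 90.0]
wrist_force: [0.5, -0.7, -0.5]
opening: 0.0488
time: 30.13
ee_pos: [0.4258, 0.1419, 0.0394]
tcp_rot: [180.0, -0.0, 90.0]
wrist_force: [-1.2, 0.3, 5.3]
opening: 0.0398
tcp [0.4258 0.1419 0.0394] open 0.0398 F [-1.2  0.3  5.3]
eye [116.  81.] [0.3698 0.2244] [22.9 23. ]
eye [ 94. 263.] [0.3482 0.1401] [22.5 22.7]
eye [250. 268.] [0.4249 0.1423] [23.6 24. ]
```

```bash

python3 -m handwheel '[[0,0,-0.005,0,0,0],[0,0,-0.015,0,0,0],[0,0,-0.025,0,0,0],[0,0,-0.025,0,0,0],[0,0,-0.02,0,0,0],[-0.0058,0.0097,-0.01,0,0,0],[-0.012,0.02,0,0,0,0],[-0.015,0.026,0,0,0,0]]'
python3 -m handwheel '[[-0.015,0.026,0,0,0,0],[-0.015,0.026,0,0,0,0],[-0.015,0.026,0,0,0,0],[-0.015,0.026,0,0,0,0],[-0.015,0.026,0,0,0,0],[-0.013,0.02,0,0,0,0],[-0.007,0.0117,0,0,0,0],[0,0,0,0,0,0]]'
python3 -m handwheel '[[0,0,0.01,0,0,0],[0,0,0.02,0,0,0],[0,0,0.01,0,0,0],[0,0,0,0,0,0],[0,0,0,0,0,0],[0,0,0,0,0,0],[0,0,0,0,0,0],[0,0,0,0,0,0]]'
python3 -m handwheel '[[0,0,0,0,0,0],[0,0,0,0,0,0],[0,0,0,0,0,0],[0,0,0,0,0,0],[0,0,0,0,0,0],[0,0,0,0,0,0],[0,0,0,0,0,0],[0,0,0,0,0,0]]'
python3 e.py eye .10; python3 w.py red
```

```text
time: 30.85
ee_pos: [0.4817, 0.1093, 0.1404]
tcp_rot: [179.9, -0.0, 90.1]
wrist_force: [0.7, -0.0, -0.7]
opening: 0.0399
time: 31.52
ee_pos: [0.6446, 0.0124, 0.1377]
tcp_rot: [-179.9, 0.0, 89.9]
wrist_force: [0.5, 0.5, -1.3]
opening: 0.0397
time: 32.18
ee_pos: [0.6435, 0.0142, 0.1003]
tcp_rot: [179.9, -0.0, 90.0]
wrist_force: [0.0, -0.4, -0.4]
opening: 0.04
time: 32.85
ee_pos: [0.6431, 0.0141, 0.0991]
tcp_rot: [-180.0, -0.0, 90.0]
wrist_force: [0.2, -0.4, -1.2]
opening: 0.0399
tcp [0.6431 0.0141 0.0991] open 0.0399 F [ 0.2 -0.4 -1.2]
eye [133. 197.] [0.5889 0.0445] [19.6 21.1]
eye [248. 264.] [0.641  0.0103] [20.5 26.1]
tcp [0.6431 0.0141 0.0992] [-180.   -0.   90.] open 0.0399
red 861 [143.  87.] [0.5697 0.1001] [30.1 30.3]
```

View pics/last.png

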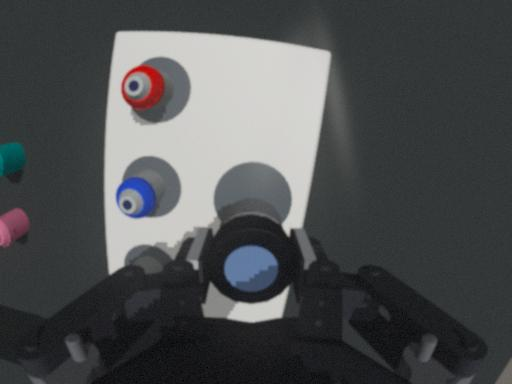

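```bash

python3 -m handwheel '[[0,0,0.01,0,0,0],[0,0,0.014,0,0,0],[0,0,0.01,0,0,0],[0,0,0.006,0,0,0],[0,0,0.003,0,0,0],[0,0,0.002,0,0,0],[0,0,0.0015,0,0,0],[0,0,0.001,0,0,0]]'
python3 -m handwheel '[[0,0,0.0005,0,0,0],[0,0,0.0005,0,0,0],[0,0,0.0005,0,0,0],[0,0,0.0005,0,0,0],[0,0,0.0003,0,0,0],[0,0,0.0001,0,0,0],[0,0,0,0,0,0],[0,0,0,0,0,0]]'
```

```text
time: 33.62
ee_pos: [0.6434, 0.0141, 0.052]
tcp_rot: [180.0, 0.0, 90.0]
wrist_force: [0.4, -0.2, 0.1]
opening: 0.0395
time: 34.28
ee_pos: [0.6432, 0.0141, 0.0495]
tcp_rot: [180.0, -0.0, 90.0]
wrist_force: [-0.6, 0.7, 1.3]
opening: 0.0396
```

```bash

python3 -m handwheel '[[0,0,0,0,0,0],[0,0,0,0,0,0],[0,0,0,0,0,0],[0,0,0,0,0,0],[0,0,-0.004,0,0,0],[0,0,-0.015,0,0,0],[0,0,-0.03,0,0,0],[0,0,-0.03,0,0,0]]' 0.2
python3 -m handwheel '[[0.0192,-0.0189,-0.01,0,0,0],[0.0192,-0.0189,0,0,0,0],[0.0192,-0.0189,0,0,0,0],[0.0192,-0.0189,0,0,0,0],[0.0192,-0.0189,0,0,0,0],[0.0192,-0.0189,0,0,0,0],[0.0192,-0.0189,0,0,0,0],[0.0192,-0.0189,0,0,0,0]]'
python3 -m handwheel '[[0.0192,-0.0189,0,0,0,0],[0.0192,-0.0189,0,0,0,0],[0.0192,-0.0189,0,0,0,0],[0.0192,-0.0189,0,0,0,0],[0.0192,-0.0189,0,0,0,0],[0.0192,-0.0189,0,0,0,0],[0.0192,-0.0189,0,0,0,0],[0.0189,-0.0189,0,0,0,0]]'
python3 -m handwheel '[[0,0,0.01,0,0,0],[0,0,0.02,0,0,0],[0,0,0.02,0,0,0],[0,0,0.01,0,0,0],[0,0,0,0,0,0],[0,0,0,0,0,0],[0,0,0,0,0,0],[0,0,0,0,0,0]]'
python3 -m handwheel '[[0,0,0,0,0,0],[0,0,0,0,0,0],[0,0,0,0,0,0],[0,0,0,0,0,0],[0,0,0,0,0,0],[0,0,0,0,0,0],[0,0,0,0,0,0],[0,0,0,0,0,0]]'
python3 e.py cap .016
```

```text
time: 34.95
ee_pos: [0.6423, 0.0141, 0.1283]
tcp_rot: [-179.9, 0.0, 90.0]
wrist_force: [1.1, -0.3, 0.5]
opening: 0.0512
time: 35.62
ee_pos: [0.4909, 0.1685, 0.1387]
tcp_rot: [180.0, -0.0, 90.0]
wrist_force: [-0.4, 0.5, 1.0]
opening: 0.0514
time: 36.28
ee_pos: [0.3397, 0.3218, 0.1388]
tcp_rot: [180.0, -0.0, 90.0]
wrist_force: [0.2, 1.0, -0.2]
opening: 0.0513
time: 36.95
ee_pos: [0.3414, 0.3213, 0.0795]
tcp_rot: [179.9, -0.1, 90.0]
wrist_force: [1.1, 0.2, 0.3]
opening: 0.051
time: 37.62
ee_pos: [0.3407, 0.321, 0.0783]
tcp_rot: [-180.0, 0.0, 90.0]
wrist_force: [0.2, 0.2, -0.7]
opening: 0.0512
tcp [0.3407 0.321  0.0783] open 0.0512 F [ 0.2  0.2 -0.7]
cap [253. 209.] [0.3414 0.3234] [38.1 42.1]
cap [487. 256.] [0.5647 0.2729] [56.4 91.4]
cap [183. 249.] [0.2925 0.2917] [15.4 35.7]
cap [318. 248.] [0.3871 0.2923] [13.4 35.3]
cap [498. 295.] [0.6313 0.2201] [ 28.4 132.7]
cap [497. 350.] [0.6464 0.0998] [ 88.4 122.8]
cap [  7. 365.] [-0.018   0.0791] [ 82.4 176.9]
```

View pics/last.png

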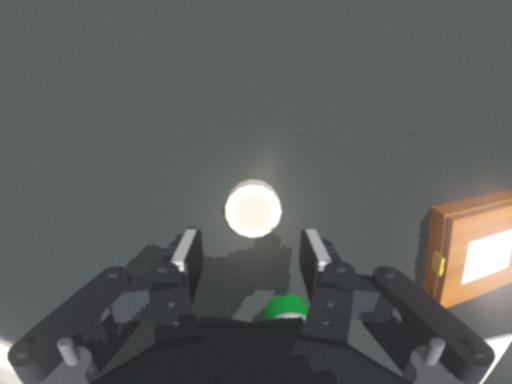

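Cap at (253,209); its visible side face biases the ellipse by about 2 mm, so the centre is about (0.3414, 0.3214). Descending to grip the cap near the fingertips.

```bash

python3 -m handwheel '[[0.0004,0.0007,0.008,0,0,0],[0,0,0.012,0,0,0],[0,0,0.014,0,0,0],[0,0,0.011,0,0,0],[0,0,0.007,0,0,0],[0,0,0.004,0,0,0],[0,0,0.002,0,0,0],[0,0,0.0013,0,0,0]]'
python3 -m handwheel '[[0,0,0,0,0,0],[0,0,0,0,0,0],[0,0,0,0,0,0],[0,0,0,0,0,0],[0,0,0,0,0,0],[0,0,0,0,0,0],[0,0,0,0,0,0],[0,0,0,0,0,0]]' 0.1
python3 -m handwheel '[[0,0,0,0,0,0],[0,0,0,0,0,0],[0,0,0,0,0,0],[0,0,0,0,0,0],[0,0,0,0,0,0],[0,0,0,0,0,0],[0,0,0,0,0,0],[0,0,0,0,0,0]]' -1 30
python3 e.py cap .016
```

```text
time: 38.33
ee_pos: [0.3414, 0.3214, 0.0188]
tcp_rot: [-180.0, 0.0, 90.0]
wrist_force: [-0.2, 0.4, 1.2]
opening: 0.0511
time: 39.0
ee_pos: [0.3414, 0.3214, 0.019]
tcp_rot: [180.0, -0.0, 90.0]
wrist_force: [0.7, -0.2, 0.2]
opening: 0.047
time: 39.67
ee_pos: [0.3415, 0.3215, 0.0192]
tcp_rot: [180.0, -0.0, 90.0]
wrist_force: [-1.3, -0.8, 5.8]
opening: 0.0366
tcp [0.3415 0.3215 0.0192] open 0.0366 F [-1.3 -0.8  5.8]
cap [251. 247.] [0.3406 0.3245] [37.2 42.8]
cap [200. 248.] [0.3169 0.3243] [10.  22.4]
cap [301. 247.] [0.3652 0.3239] [ 7.2 25.1]
cap [507. 313.] [0.5342 0.2173] [27.  51.6]
cap [490. 378.] [0.6184 0.1448] [ 29.3 198.8]
```

View pics/last.png

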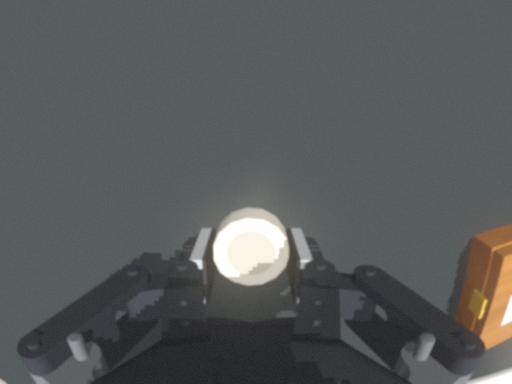

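Cap gripped. The arm is now clear of the board, so I'll check the placements numerically from the top camera before carrying it.

```bash
cat > t.py <<'E'
from h import *
import sys
a=cams.camera('top');im=a['img'];save(im,'top_last.png');hsv=cv2.cvtColor(im,cv2.COLOR_RGB2HSV)
v,u=np.mgrid[:384,:512]
o_,d=rays(a,np.c_[u.ravel(),v.ravel()]);P=(o_+d*a['depth'].ravel()[:,None]).reshape(384,512,3)
def ell(m,z):
    p=np.argwhere(m)[:,::-1].astype(np.float32);c,r=cv2.minEnclosingCircle(p);return np.round(c,1),round(r,1),onplane(a,[c],z)[0][:2].round(4),'depthmean',P[m].mean(0).round(4)
for n,t in [('yellow',(.5535,-.0479)),('blue',(.5634,.0265)),('red',(.573,.1006))]:
    w=(np.hypot(P[...,0]-t[0],P[...,1]-t[1])<.03)&(P[...,2]>.025)&(a['depth']>0)
    print(n,ell(w&(hsv[...,1]>120),.041),'zmax',P[w][:,2].max().round(3),'want',t)
w=(np.hypot(P[...,0]-.6427,P[...,1]-.0156)<.035)&(P[...,2]>float(sys.argv[1])-.008)&(a['depth']>0)
print('eye/cap',ell(w,float(sys.argv[1])),w.sum(),'want .6427 .0156')
E
python3 t.py .06
```

```text
yellow (array([271.6, 185.7]), 6.3, array([ 0.5518, -0.0472]), 'depthmean', array([ 0.5499, -0.0467,  0.0463])) zmax 0.059 want (0.5535, -0.0479)
blue (array([238.2, 181.5]), 6.3, array([0.5613, 0.0277]), 'depthmean', array([0.5593, 0.0273, 0.046 ])) zmax 0.058 want (0.5634, 0.0265)
red (array([205.5, 177. ]), 6.3, array([0.5714, 0.101 ]), 'depthmean', array([0.5698, 0.0992, 0.0462])) zmax 0.059 want (0.573, 0.1006)
eye/cap (array([243.4, 145.4]), 9.2, array([0.6392, 0.0159]), 'depthmean', array([0.6395, 0.0161, 0.0598])) 264 want .6427 .0156
```

```bash
python3 - <<'E'
from h import *
import pickle
a0,_=pickle.load(open('c0.pkl','rb'))
def go(im,items):
    hsv=cv2.cvtColor(im,cv2.COLOR_RGB2HSV);v,u=np.mgrid[:384,:512];h=hsv[...,0]
    for n,uv,z in items:
        w=np.hypot(u-uv[0],v-uv[1])<11
        m=w&((h>100)&(h<122)&(hsv[...,1]>50)&(hsv[...,1]<150)&(hsv[...,2]>110)) if n=='eye' else w&(hsv[...,1]>130)&(hsv[...,2]>90)
        p=np.argwhere(m)[:,::-1].astype(np.float32);c,r=cv2.minEnclosingCircle(p)
        print(n,np.round(c,1),round(r,1),len(p),onplane(a0,[c],z)[0][:2].round(4),'centroid',onplane(a0,[p.mean(0)],z)[0][:2].round(4))
go(a0['img'],[('blue',(252,227),.031),('yellow',(329,243),.031),('red',(382,266),.031),('eye',(185,243),.05)])
im=cv2.imread('pics/top_last.png')[:,:,::-1].copy()
go(im,[('blue',(238,181),.041),('yellow',(272,186),.041),('red',(205,177),.041),('eye',(243,145),.06)])
cv2.imwrite('pics/z.png',cv2.resize(im[125:215,180:305],None,fx=6,fy=6,interpolation=2)[:,:,::-1])
E
```

```text
blue [251.3 226.5] 6.9 95 [ 0.4612 -0.0018] centroid [ 0.4609 -0.0022]
yellow [328.6 242.9] 6.9 91 [ 0.4251 -0.1737] centroid [ 0.4245 -0.1719]
red [381.7 265.3] 6.8 87 [ 0.3762 -0.2898] centroid [ 0.3761 -0.2884]
eye [184.7 242.4] 5.9 115 [0.425 0.143] centroid [0.425  0.1431]
blue [238.6 181.1] 6.4 80 [0.5621 0.0267] centroid [0.561  0.0266]
yellow [271.8 185.7] 6.3 77 [ 0.552  -0.0476] centroid [ 0.5508 -0.0479]
red [205.9 176.9] 6.2 72 [0.5717 0.1001] centroid [0.5706 0.0992]
eye [243.8 144.1] 5.6 100 [0.6422 0.015 ] centroid [0.6422 0.015 ]
```

By colour only, everything on the board is within about 1.5 mm of its pad centre; the depth-mask version above was biased by side faces. Carrying the cap to the eyepiece.

```bash

python3 -m handwheel '[[0,0,-0.005,0,0,0],[0,0,-0.015,0,0,0],[0,0,-0.03,0,0,0],[0,0,-0.03,0,0,0],[0,0,-0.02,0,0,0],[-0.01,0.01,-0.01,0,0,0],[-0.018,0.018,0,0,0,0],[-0.02,0.02,0,0,0,0]]'
python3 -m handwheel '[[-0.024,0.0235,0,0,0,0],[-0.024,0.0235,0,0,0,0],[-0.024,0.0235,0,0,0,0],[-0.024,0.0235,0,0,0,0],[-0.024,0.0235,0,0,0,0],[-0.024,0.0235,0,0,0,0],[-0.024,0.0235,0,0,0,0],[-0.024,0.0235,0,0,0,0]]'
python3 -m handwheel '[[-0.022,0.022,0,0,0,0],[-0.02,0.019,0,0,0,0],[-0.015,0.015,0,0,0,0],[-0.0106,0.0097,0,0,0,0],[0,0,0,0,0,0],[0,0,0,0,0,0],[0,0,0,0,0,0],[0,0,0,0,0,0]]'
python3 -m handwheel '[[0,0,0.01,0,0,0],[0,0,0.01,0,0,0],[0,0,0.01,0,0,0],[0,0,0,0,0,0],[0,0,0,0,0,0],[0,0,0,0,0,0],[0,0,0,0,0,0],[0,0,0,0,0,0]]'
```

```text
time: 40.43
ee_pos: [0.3899, 0.2736, 0.13]
tcp_rot: [179.9, -0.1, 90.1]
wrist_force: [-0.7, 0.0, 0.1]
opening: 0.0365
time: 41.1
ee_pos: [0.5783, 0.0799, 0.1288]
tcp_rot: [-180.0, 0.0, 90.0]
wrist_force: [0.2, 0.2, 0.1]
opening: 0.0369
time: 41.77
ee_pos: [0.6426, 0.0145, 0.129]
tcp_rot: [-180.0, -0.0, 90.0]
wrist_force: [-0.3, -0.6, 0.2]
opening: 0.0369
time: 42.43
ee_pos: [0.6434, 0.0138, 0.0995]
tcp_rot: [180.0, -0.0, 90.0]
wrist_force: [-0.5, 0.0, -0.6]
opening: 0.0366
```

```bash

python3 -m handwheel '[[0,0,0.005,0,0,0],[0,0,0.005,0,0,0],[0,0,0.004,0,0,0],[0,0,0.002,0,0,0],[0,0,0.001,0,0,0],[0,0,0.0005,0,0,0],[0,0,0,0,0,0],[0,0,0,0,0,0]]'
python3 -m handwheel '[[0,0,0.0004,0,0,0],[0,0,0.0004,0,0,0],[0,0,0.0004,0,0,0],[0,0,0.0004,0,0,0],[0,0,0.0003,0,0,0],[0,0,0.0002,0,0,0],[0,0,0,0,0,0],[0,0,0,0,0,0]]'
```

```text
time: 43.1
ee_pos: [0.6432, 0.0138, 0.0817]
tcp_rot: [180.0, -0.0, 90.0]
wrist_force: [-0.5, 0.0, -0.4]
opening: 0.0372
time: 43.77
ee_pos: [0.6431, 0.0138, 0.0794]
tcp_rot: [-180.0, 0.0, 90.0]
wrist_force: [1.3, 0.6, -0.5]
opening: 0.0364
```

```bash

python3 -m handwheel '[[0,0,0.0002,0,0,0],[0,0,0.0001,0,0,0],[0,0,0.0001,0,0,0],[0,0,0,0,0,0],[0,0,0,0,0,0],[0,0,0,0,0,0],[0,0,0,0,0,0],[0,0,0,0,0,0]]'
```

```text
time: 44.43
ee_pos: [0.6432, 0.0138, 0.0793]
tcp_rot: [180.0, 0.0, 90.0]
wrist_force: [-2.0, -0.2, 5.3]
opening: 0.0363
```

Cap contact felt. Releasing, lifting, and backing off towards -y for a last look.

```bash

python3 -m handwheel '[[0,0,0,0,0,0],[0,0,0,0,0,0],[0,0,0,0,0,0],[0,0,0,0,0,0],[0,0,-0.004,0,0,0],[0,0,-0.01,0,0,0],[0,0,-0.02,0,0,0],[0,0,-0.03,0,0,0]]' 0.1
python3 -m handwheel '[[-0.01,-0.005,-0.02,0,0,0],[-0.015,-0.01,-0.02,0,0,0],[-0.02,-0.01,-0.015,0,0,0],[-0.02,-0.01,0,0,0,0],[-0.02,-0.005,0,0,0,0],[0,0,0,0,0,0],[0,0,0,0,0,0],[0,0,0,0,0,0]]'
python3 -m handwheel '[[0,0,0,0,0,0],[0,0,0,0,0,0],[0,0,0,0,0,0],[0,0,0,0,0,0],[0,0,0,0,0,0],[0,0,0,0,0,0],[0,0,0,0,0,0],[0,0,0,0,0,0]]'
python3 w.py pads; python3 - <<'E'
from h import *
o=obs();c=cams.camera('wrist');im=c['img'];hsv=cv2.cvtColor(im,cv2.COLOR_RGB2HSV)
h=hsv[...,0].astype(int);h=np.where(h<50-40,h+180,h)
for n,lo,hi in [('blue',112,128),('yellow',20,33),('red',172,190)]:
    m=((h>=lo)&(h<=hi)&(hsv[...,1]>120)&(hsv[...,2]>70)).astype(np.uint8)
    k=max(cv2.findContours(m,0,1)[0],key=cv2.contourArea,default=None)
    if k is None: continue
    e=cv2.fitEllipse(cv2.convexHull((onplane(c,k[:,0],.041,o)[:,:2]*1000).astype(np.float32)));print(n,k[:,0].mean(0).round(),np.round(e[0],1),np.round(e[1],1))
s=cams.camera('scene')['img']
save(np.hstack([im,im])[:, :512],'wf.png')
A=cv2.resize(im,(400,300));B=cv2.resize(s[170:300,160:330],(400,300),interpolation=2)
t=cams.camera('top')['img'];C=cv2.resize(t[110:220,170:310],(400,300),interpolation=2);D=cv2.resize(t,(400,300))
save(np.vstack([np.hstack([A,B]),np.hstack([C,D])]),'final.png')
E
```

```text
time: 45.1
ee_pos: [0.642, 0.0138, 0.142]
tcp_rot: [-179.8, 0.0, 90.0]
wrist_force: [0.0, 0.3, 0.6]
opening: 0.047
time: 45.77
ee_pos: [0.6033, -0.071, 0.1985]
tcp_rot: [180.0, -0.0, 90.0]
wrist_force: [0.1, -0.1, 0.4]
opening: 0.047
time: 46.43
ee_pos: [0.6031, -0.0712, 0.1979]
tcp_rot: [-180.0, 0.0, 90.0]
wrist_force: [0.1, -0.6, -0.0]
opening: 0.047
tcp [ 0.6031 -0.0712  0.1979] [-179.99    0.     90.  ] open 0.047
pad [206. 153.] [ 0.5539 -0.0501] [49.2 52.6]
pad [282.  98.] [0.6427 0.0134] [58.3 60.5]
pad [214.  84.] [0.5634 0.0242] [49.2 52.4]
blue [209.  80.] [563.   25.6] [28.2 28.9]
yellow [200. 157.] [553.5 -49.1] [28.5 28.9]
red [220.  10.] [573.1  98.5] [27.4 28.6]
```

View pics/final.png

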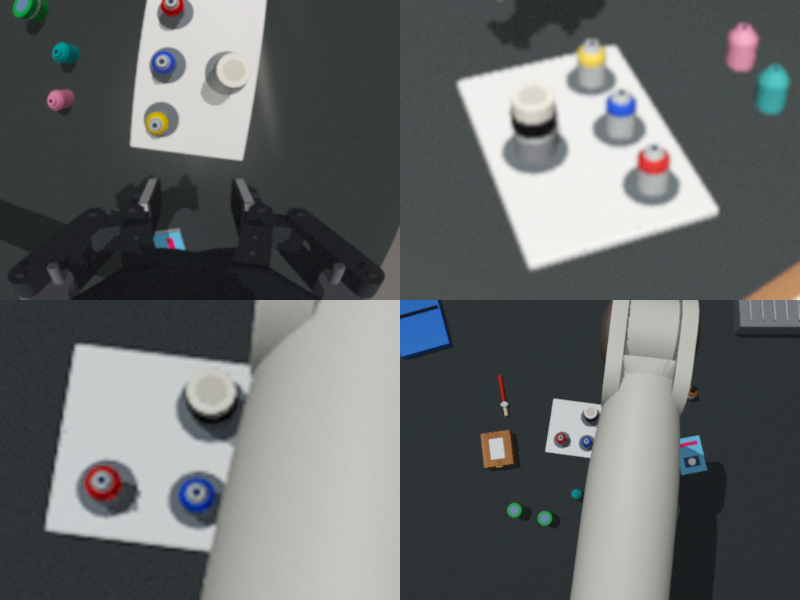

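The final picture shows red, blue and yellow upright and centred on the front row, with the eyepiece behind blue and the cap flat on top. The wrist view puts all three objectives within about 1 mm of where their pads measure. Handing in.

```bash
python3 -c "
from h import *
print(order.job_done(), obs()['time'])"
```

```text
the job is handed in; nothing more can be done
the job is handed in; nothing more can be done
```

The job is done and handed in at about 47 s of the 112 s allowed. I placed blue (middle pad), yellow (paper-pack end), red (slide-box end), the eyepiece behind blue, and the cap on the eyepiece. Each was lowered slowly until I felt light contact, at most about 5 N, and then released.

- **Objectives:** the last wrist measurement put all three within about 1 mm of their pad centres, and the last pictures show them upright.
- **Eyepiece and cap:** both look upright and centred in the last pictures. I did not measure the cap again after letting go. By gripper position it should be centred to about 1 mm.
- **Disagreements:** a top-camera check by colour, before the cap went on, read the objectives about 1.5 mm nearer the robot than the pad centres. An earlier depth-based version read up to 3.5 mm off, which I set aside because the objects' side faces bias it.
- **Bystanders:** I did not move the oil bottle, the lens brush or the look-alikes. The arm hid part of the last top view, including the pink look-alike and most of the oil bottle.

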